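Open a jar of stamp ink paste in the jar holder

ROBOT

A 6-joint arm with a two-finger parallel gripper is mounted at the origin on a cart in front of the work surface, level with it; the furniture and walls round the work are solid. World frame = base frame: x ahead of the robot, y to its left, z up, the work surface at z = 0. Lengths are in mm, angles in degrees, forces in N, time in s.
With the tool pointing down it reaches from about 275 to 850 mm from the base axis. Payload 5.2 kg.
Tool frame: the origin (TCP) lies at the very end of the fingers, on their centre line; the grasp point (between the pads) lies 19 mm behind it; z points along the fingers, y is the line along which they close (so a half turn about z gives the same grasp; the last joint's range is limited). The gripper opens to 85 mm and grips with 20 to 120 N. Pads are 22 mm wide; open, the fingers measure 114 mm over their backs; the gripper's body (76 mm by 85 mm) begins 54 mm behind the grasp point. The pads swing forward as they close: fully open they stand 13 mm farther back than shut.
Start: joints at [61.318, 14.817, 87.949, -0, 77.235, -11.62], TCP at [161.358, 525.803, 231.31] pointing down, gripper open.
Joint ranges: [-179.93, 179.93], [-52.35, 119.4], [10.71, 147.94], [-69.91, 249.91], [12.55, 155.21], [-178.61, 178.61]. Speed limits (degrees/s): [147.25, 147.25, 180, 180, 180, 180].

INTERFACE

Orientations are given as a 3x3 rotation matrix whose columns are the frame's x, y, z axes.
In Python, from rig import env gives the robot as it stands.
- The arm moves only by the shell command python3 -m crank 'ROWS' [OPENING] [FORCE]. ROWS is JSON, a list of rows, each an object with "translation": the shift along the tool's x, y, z as a fraction of full scale, a list of three; "delta_rot": the turn, a rotation vector about the tool's x, y, z as a fraction of full scale, a list of three. In form: [{"translation": [x, y, z], "delta_rot": [wx, wy, wz]}, ...]. A call has 1 to 10 rows; each row shifts and turns the commanded pose from where the row before left it, along the tool's axes as they then stand; what a row does not reach is not made up. Full scale, the value 1, is 0.025 m for a shift and 5 degrees for a turn. A row lasts 1/10 s, in which the tool goes at most 50 mm and 8.59 degrees, less where a joint would pass 70% of its speed; a pose out of reach is approached as far as the arm can. A call with a number of a shift or a turn outside -1 to 1 is refused whole. A call with a gripper value outside its range is refused whole. OPENING is the opening, from 0 (shut) to 1 (fully open), set as the call begins (- or left out, the last holds). The fingers move at their own pace and stop on an object; FORCE is the grip in N (left out, the last holds). Time passes only in rows, so rows that do not move let the fingers close. It gives the time, the measured TCP pose, the force, the opening and the grip force at its end, in the units of the state.
- env.get_state(): the state, without advancing time (a new reading comes with each control period).
- env.snapshot(name): name is "scene" or "top" or "wrist"; returns (picture, depth): 420x560x3 uint8, blue, green, red; 420x560 float32, mm along the optical axis (not along the pixel's ray), 0 where there is no reading.
- env.camera_params(name): a dict with "mtx" (3x3 intrinsics, pixels), "pose" (4x4, takes a point from camera to world coordinates). Camera axes: x right, y up, looking along -z (the intrinsics and any distortion apply to the point x, -y, -z); pixel columns grow to the right and rows downward; lengths in mm; the calibration is good to about 2 mm. The wrist camera is an equidistant fisheye: a pixel r from the principal point sees the ray r / f radians off the axis. A picture is of the moment at which its call begins: read the wrist's pose just before it. camera_params takes no time and is no camera call; for the wrist camera it gives the pose at the moment of the call.
- env.job_done(): hands the job in; it is judged then, once.
Trained networks look in the newest picture that a camera, given by its name, has taken for a name from the list of things; names that differ only in an ending like _2 or _b are one class to them, and where a whole thing is asked for, a point or a joint stands for the part that bears it (a point fixed in the world has none). Each returns a list of dicts, best first, with "p" (0 to 1); they miss things now and then, are a little off and sometimes report something else, mostly with a low value. They report only what shows in the picture. A call takes as long as a camera call. They do not tell look-alikes from the thing itself.
- env.cut_out(label, camera): "pixels" (420x560 bool, what is visible of it) and "box" ([left, top, width, height] in pixels, round what is visible of it).
The state is a dict: "time_s": time; "joint_positions": joint angles; "qd": joint speeds; "joint_efforts": joint torques, N m; "tcp_pos": TCP position; "tool_rot": TCP orientation; "force": force on the tool from outside, world axes, zero at the start; "ft_torque": the same for the moment, N m; "width": finger opening in mm; "grasp_force": force on a finger pad.
Only numpy, scipy, OpenCV 4.12 (cv2) and the standard library are available. Lean on these libraries where they do the work, as an engineer would, in place of code of your own. Each camera call takes 0.05 s, during which the arm holds its last target. There are 200 camera calls.

TASK

Lift the square jar, with its cap on, out of the moulded packing tray and seat it fully down in the square pocket of the jar holder, which keeps it from turning. Then unscrew the tight cap until its thread lets go and raise it straight up off the jar, leaving the jar seated, and finish while still holding the cap level, just above the open jar and clear of it. Leave the glue stick, the block stamp and the stamp pad alone.

Things in the scene. Friction and masses are not known exactly. Their poses are not given: they have to be found in the camera images.
- jar_center (a point): the loose jar: glazed white body 58 x 58 mm square, 45 mm high, then a sloping shoulder (to 52 mm) and a round neck 38 mm across, its mouth 80 mm above the underside; 0.25 to 0.42 kg. This point: centre of the square body, 22.5 mm above the underside; z up along the neck, x and y square to the body's sides. Starts upright in the tray, turned by any angle
- cap_center (a point): the loose black plastic screw cap on the jar: round, ribbed, 55 mm across, 32 mm high, 50 g. This point is on its axis half-way up, z up through its top. Screwed on, it is 73 mm above the jar's underside (rim 57, top 89 mm; 12 mm free between rim and square body). The jar can be lifted by the tight cap. Freed, the cap must rise 23 mm before its rim is above the mouth
- tray: fixed moulded black plastic packing tray, 106 x 106 mm and 30 mm high (on a 120 x 120 x 4 mm foot) with one round cavity 86 mm across and 22 mm deep, its floor 8 mm above the desk, in which the jar starts and turns freely. Origin: centre of its underside, on the desk
- holder: jar holder screwed to the desk: grey block 92 x 92 mm, 34 mm high, with a square pocket 62 x 62 mm (2 mm to spare on each side of the jar), 26 mm deep, with a 4 mm chamfer; sides of the pocket along its x and y. A 6 mm flange with screws runs out to 136 mm along y. Origin: centre of its underside, on the desk. The jar fits in any of its four quarter turns
- holder_floor (a point): centre of the floor of the holder's pocket, 8 mm above the desk; same axes as the holder
- glue_stick: bystander: standing glue stick, 24 mm across, 82 mm high; origin at the centre of its underside
- stamp_block: bystander: standing wooden block stamp, 52 x 30 x 62 mm; origin at the centre of its underside
- stamp_pad: bystander: shut flat stamp pad, 71 x 106 x 15 mm; origin at the centre of its underside
- cap: the same cap; origin at the centre of its lower rim, 16 mm below cap_center. Thread: three coarse starts, loosened counter-clockwise seen from above; it lets go after 44 to 55 degrees, rising about 2 mm; at about 90 degrees it meets a hard stop. Best lifted after 60 to 80 degrees. Turning it tight takes a few tenths of a N m, more than the jar standing loose resists
- jar: the same jar; origin at the centre of its underside
- seal (a joint): rubber seal disc in the jar's mouth on a spring, under the cap: 0 = pressed by the screwed-on cap (about 8 N upward on it), 0.002 m = fully up, cap off
Not all that is in view belongs to the job. Leave any green or pink look-alike of the cap alone.

How it is judged (in metres and radians):
On the way, in this order (a step that is already met when the one before it is completed fails the run):
1. the jar, cap on, is lifted clear of the tray (z of jar in the frame of tray above 0.033 m and z of cap_center in the frame of jar below 0.079 m), for 0.1 s.
2. the jar stands fully down in the holder's pocket with its cap still on (horizontal distance between jar and holder_floor below 0.007 m and z of jar in the frame of holder_floor below 0.004 m and angle between jar's own z axis and vertical below 0.07 rad and z of cap_center in the frame of jar below 0.079 m), for 0.2 s.
3. the cap's thread has let go and the cap has risen off it while the jar stays seated (horizontal distance between jar and holder_floor below 0.007 m and z of jar in the frame of holder_floor below 0.004 m and angle between jar's own z axis and vertical below 0.07 rad and z of cap_center in the frame of jar above 0.083 m), for 0.1 s.
At the end, for the whole second after the job is handed in: Jar seated in the holder (within 7 mm of the pocket centre, at most 4 mm above its floor, upright within 4 degrees); cap gripped, at rest, level within 14 degrees, within 25 mm of the jar axis, its rim 1 to 64 mm above the mouth, not touching the jar (horizontal distance between jar and holder_floor below 0.007 m and z of jar in the frame of holder_floor below 0.004 m and angle between jar's own z axis and vertical below 0.07 rad and z of cap_center in the frame of jar between 0.097 and 0.16 m and horizontal distance between cap_center and jar below 0.025 m and angle between cap_center's own z axis and vertical below 0.25 rad and contact force between cap and the fingers above 1 N and contact force between cap and jar below 0.2 N and linear speed of cap below 0.03 m/s); the arm keeps its last pose, push and grip.
It fails at once if the cap came off the jar while the jar was not down in the holder (z of cap_center in the frame of jar above 0.083 m and (horizontal distance between jar and holder_floor above 0.012 m or z of jar in the frame of holder_floor above 0.012 m)).
It fails at once if the glue stick was moved by more than 20 mm (distance of glue_stick from where it was at the start of the episode above 0.02 m).
It fails at once if the stamp block was moved by more than 20 mm (distance of stamp_block from where it was at the start of the episode above 0.02 m).
It fails at once if the stamp pad was moved by more than 20 mm (distance of stamp_pad from where it was at the start of the episode above 0.02 m).
It also fails if it takes over 45 s, if anything falls off the work surface, if the arm or the gripper's body presses on something with over 40 N, if the wrist force passes 120 N, or if a joint passes its speed limit or range.

## Working session

There is one attempt and no reset: what is moved stays moved. The work goes in short steps, Python scripts to look and compute and a shell command to move; the robot and the scene stay as the last step left them, time stands still between calls to the robot, and variables do not carry over. Pictures are saved under pics/ and viewed, at most 10 in all, crops included, and the job is handed in when it is done.

```bash
mkdir -p pics; ls
cat > h.py <<'E'
import numpy as np,cv2
from rig import env
def pts(name,depth,mask):
    c=env.camera_params(name);K=np.array(c['mtx']);T=np.array(c['pose'])
    v,u=np.nonzero(mask&(depth>0));d=depth[v,u]
    p=np.stack([(u-K[0,2])/K[0,0]*d,-(v-K[1,2])/K[1,1]*d,-d,np.ones_like(d)])
    return (T@p)[:3].T
E
python3 - <<'E'
from h import *
s=env.get_state();print(s['tcp_pos'],s['tool_rot'],s['width'])
for n in ['top','scene']:
    im,d=env.snapshot(n);cv2.imwrite(f'pics/{n}.png',im)
    print(n,np.array(env.camera_params(n)['pose']).round(2).tolist())
    for l in ['cap','jar','tray','holder','glue_stick','stamp_block','stamp_pad']:
        for r in env.cut_out(l,n)[:3]:
            p=pts(n,d,r['pixels'])
            if len(p)==0: print(l,r['p'],r['box'],'nodepth');continue
            zt=np.percentile(p[:,2],95);t=p[p[:,2]>zt-6]
            rect=cv2.minAreaRect(t[:,:2].astype(np.float32))
            print(l,round(r['p'],2),r['box'],'z',zt.round(1),'rect',np.round(rect[0],1),np.round(rect[1],1),round(rect[2],1))
E
```

```text
pics
[161.09616504 525.34112032 230.47191069] [[-9.55990620e-01  2.93395930e-01 -8.73576421e-04]
 [ 2.93396998e-01  9.55989372e-01 -1.58797468e-03]
 [ 3.69224467e-04 -1.77439360e-03 -9.99998358e-01]] 85.72928681978667
top [[-0.02, 0.99, -0.11, 427.82], [-1.0, -0.02, 0.01, -60.29], [0.01, 0.11, 0.99, 1165.54], [0.0, 0.0, 0.0, 1.0]]
cap 0.8 [316.8, 270.9, 18.4, 15.9] z 34.3 rect [ 374.7 -188.5] [53.2 50.8] 43.8
cap 0.65 [200.2, 252.6, 21.5, 18.3] z 34.3 rect [423.8 121.7] [53.3 52.2] 59.3
cap 0.61 [252.1, 250.7, 21.3, 20.0] z 100.0 rect [427.5 -22.3] [50.2 52.3] 89.2
jar 0.54 [252.1, 247.9, 24.6, 24.1] z 55.0 rect [426.8 -22.5] [54.4 53.4] 68.5
tray 0.71 [236.9, 234.0, 50.6, 51.9] z 32.2 rect [428.9 -21.7] [105.9 105.8] 14.7
holder 0.86 [304.0, 176.1, 50.5, 32.5] z 35.3 rect [ 604.4 -204.8] [90.6 91.4] 88.9
glue_stick 0.4 [279.2, 146.3, 7.6, 15.4] z 83.5 rect [704.6 -83.5] [19.4 17.2] 18.3
stamp_block 0.78 [305.5, 136.2, 16.4, 24.6] z 64.4 rect [ 728.7 -163.8] [51.7 30.1] 11.8
stamp_pad 0.84 [348.2, 253.0, 41.5, 35.7] z 17.9 rect [ 386.3 -312.4] [105.4  68.6] 76.7
scene [[-0.59, 0.38, 
[... 227 characters left out ...]
.4 122.1] [52.4 54. ] 1.4
cap 0.57 [273.9, 238.5, 27.5, 28.1] z 97.3 rect [424.3 -22.2] [52.9 54.5] 18.4
jar 0.59 [269.5, 258.1, 32.7, 28.3] z 56.4 rect [422.6 -20.6] [55.4 50.6] 65.4
tray 0.82 [246.6, 262.4, 77.2, 50.4] z 29.7 rect [426.4 -21.7] [108.  108.1] 15.2
holder 0.71 [268.7, 206.4, 59.2, 35.9] z 33.3 rect [ 534.3 -165.1] [120.7 277.8] 60.1
glue_stick 0.42 [233.6, 192.3, 10.4, 20.8] z 80.8 rect [701.2 -82.5] [20.8 17.8] 79.9
stamp_block 0.92 [248.7, 191.5, 23.0, 27.4] z 61.2 rect [ 725.4 -164.3] [51.9 32.6] 10.7
stamp_pad 0.68 [364.5, 232.5, 54.8, 30.6] z 14.9 rect [ 384.5 -312.1] [106.4  71.9] 77.5
stamp_pad 0.53 [272.9, 239.3, 27.8, 28.1] z 97.3 rect [424.  -22.2] [52.3 54.4] 16.1
```

Run:
```python
from h import *
a=cv2.imread('pics/top.png')[110:310,180:400];b=cv2.imread('pics/scene.png')[150:350,180:400]
cv2.imwrite('pics/v1.png',cv2.resize(np.hstack([a,b]),(800,364),interpolation=cv2.INTER_CUBIC))
```

```text
(no output)
```

View pics/v1.png

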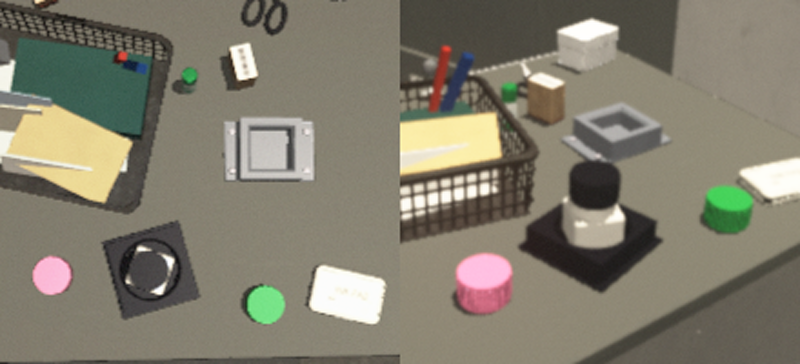

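```bash
python3 -m crank '[{"translation":[-0.92,-0.98,0],"delta_rot":[0,0,0]},{"translation":[-0.92,-0.98,0],"delta_rot":[0,0,0]},{"translation":[-0.92,-0.98,0],"delta_rot":[0,0,0]},{"translation":[-0.92,-0.98,0],"delta_rot":[0,0,0]},{"translation":[-0.92,-0.98,0],"delta_rot":[0,0,0]},{"translation":[-0.92,-0.98,0],"delta_rot":[0,0,0]},{"translation":[-0.92,-0.98,0],"delta_rot":[0,0,0]},{"translation":[-0.92,-0.98,0],"delta_rot":[0,0,0]},{"translation":[-0.92,-0.98,0],"delta_rot":[0,0,0]}]' 1 60
python3 -m crank '[{"translation":[-0.92,-0.98,0],"delta_rot":[0,0,0]},{"translation":[-0.92,-0.98,0],"delta_rot":[0,0,0]},{"translation":[-0.92,-0.98,0],"delta_rot":[0,0,0]},{"translation":[-0.92,-0.98,0],"delta_rot":[0,0,0]},{"translation":[-0.92,-0.98,0],"delta_rot":[0,0,0]},{"translation":[-0.92,-0.98,0],"delta_rot":[0,0,0]},{"translation":[-0.92,-0.98,0],"delta_rot":[0,0,0]},{"translation":[-0.92,-0.98,0],"delta_rot":[0,0,0]},{"translation":[0,0,0],"delta_rot":[0,0,0]}]'
cat >> h.py <<'E'
def wpts(depth,mask):
    c=env.camera_params('wrist');K=np.array(c['mtx']);T=np.array(c['pose'])
    v,u=np.nonzero(mask&(depth>0));d=depth[v,u]
    a=(u-K[0,2])/K[0,0];b=(v-K[1,2])/K[1,1];r=np.hypot(a,b)+1e-9
    s=np.tan(r)/r
    p=np.stack([a*s*d,-b*s*d,-d,np.ones_like(d)])
    return (T@p)[:3].T
E
python3 - <<'E'
from h import *
s=env.get_state();print(s['time_s'],s['tcp_pos'],s['tool_rot'],s['joint_positions'])
im,d=env.snapshot('wrist');cv2.imwrite('pics/w1.png',im)
print(np.array(env.camera_params('wrist')['pose']).round(2).tolist())
for l in ['cap','jar','tray','holder']:
    for r in env.cut_out(l,'wrist')[:3]:
        p=wpts(d,r['pixels'])
        if len(p)==0: print(l,r['p'],r['box'],'nodepth');continue
        zt=np.percentile(p[:,2],95);t=p[p[:,2]>zt-6]
        rect=cv2.minAreaRect(t[:,:2].astype(np.float32))
        print(l,round(r['p'],2),r['box'],'z',zt.round(1),'rect',np.round(rect[0],1),np.round(rect[1],1),round(rect[2],1))
E
```

```text
time_s: 1.7
tcp_pos: [295.0, 253.1, 231.6]
tool_rot: [[-0.956, 0.293, 0.001], [0.293, 0.956, 0.0], [-0.001, 0.001, -1.0]]
force: [1.2, 0.5, 0.4]
width: 85.6
grasp_force: 0.0
time_s: 2.6
tcp_pos: [414.8, 9.7, 231.5]
tool_rot: [[-0.955, 0.297, 0.001], [0.297, 0.955, -0.002], [-0.002, -0.001, -1.0]]
force: [0.3, -0.0, -0.1]
width: 85.2
grasp_force: 0.0
2.6 [414.79148995   9.66320374 231.50290152] [[-0.95484082  0.29711469  0.00136572]
 [ 0.29711256  0.95484118 -0.00156657]
 [-0.0017695  -0.00109005 -0.99999784]] [-1.40939997e+01  4.71507311e-01  1.04818320e+02 -7.05294076e-02
  7.46124321e+01 -8.67910007e+01]
[[0.3, -0.91, -0.3, 337.17], [0.96, 0.28, 0.09, 35.39], [0.0, -0.31, 0.95, 373.45], [0.0, 0.0, 0.0, 1.0]]
cap 0.93 [345.7, 131.1, 53.8, 51.4] z 32.7 rect [419.  125.5] [54.2 54. ] 3.9
cap 0.75 [224.7, 182.2, 56.6, 65.6] z 97.7 rect [424.6 -17.3] [54.1 54.3] 74.6
cap 0.55 [91.9, 172.7, 46.6, 49.2] z 31.8 rect [ 373.2 -185.4] [53.6 54.9] 6.6
jar 0.66 [175.5, 303.4, 54.8, 66.2] z 32.8 rect [ 511.6 -106.1] [ 55.6 316.6] 59.4
jar 0.6 [222.8, 168.5, 57.8, 35.1] z 53.7 rect [407.7 -10.4] [58.  24.1] 64.7
tray 0.57 [189.9, 124.7, 134.6, 137.0] z 30.2 rect [425.7 -17.3] [106.9 107.4] 15.1
holder 0.81 [174.6, 302.7, 54.6, 66.4] z 33.0 rect [ 509.8 -107. ] [ 54.5 310.8] 60.8
```

View pics/w1.png

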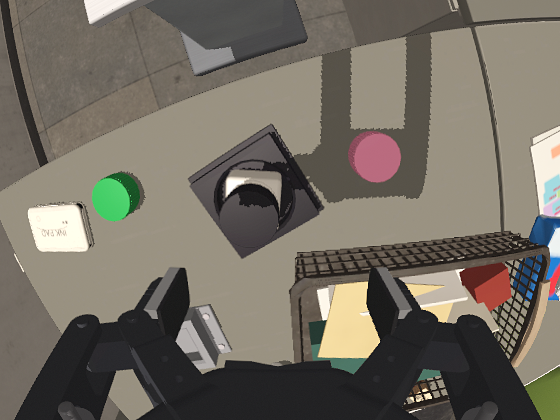

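```bash
python3 -m crank '[{"translation":[0,0,0],"delta_rot":[0,0,1]},{"translation":[0,0,0],"delta_rot":[0,0,1]},{"translation":[0,0,0],"delta_rot":[0,0,1]},{"translation":[0,0,0],"delta_rot":[0,0,1]},{"translation":[0,0,0],"delta_rot":[0,0,1]},{"translation":[0,0,0],"delta_rot":[0,0,1]},{"translation":[0,0,0],"delta_rot":[0,0,1]},{"translation":[0,0,0],"delta_rot":[0,0,1]},{"translation":[0,0,0],"delta_rot":[0,0,1]},{"translation":[0,0,0],"delta_rot":[0,0,1]}]' >/dev/null
python3 -m crank '[{"translation":[0,0,0],"delta_rot":[0,0,1]},{"translation":[0,0,0],"delta_rot":[0,0,1]},{"translation":[0,0,0],"delta_rot":[0,0,1]},{"translation":[0,0,0],"delta_rot":[0,0,1]},{"translation":[0,0,0],"delta_rot":[0,0,1]},{"translation":[0,0,0],"delta_rot":[0,0,1]},{"translation":[0,0,0],"delta_rot":[0,0,1]},{"translation":[0,0,0],"delta_rot":[0,0,1]},{"translation":[0,0,0],"delta_rot":[0,0,1]},{"translation":[0,0,0],"delta_rot":[0,0,0.6]}]' >/dev/null
python3 -m crank '[{"translation":[0,0,0],"delta_rot":[0,0,0]},{"translation":[0,0,0],"delta_rot":[0,0,0]}]'
python3 - <<'E'
from h import *
s=env.get_state();print(s['time_s'],s['tcp_pos'],s['joint_positions'])
R=np.array(s['tool_rot'])
c0=env.camera_params('wrist')['pose']
im,d=env.snapshot('wrist');cv2.imwrite('pics/w2.png',im)
for l in ['cap','jar','tray','holder']:
    for r in env.cut_out(l,'wrist')[:3]:
        p=wpts(d,r['pixels'])
        if len(p)<20: continue
        zt=np.percentile(p[:,2],95);t=p[p[:,2]>zt-6]
        rect=cv2.minAreaRect(t[:,:2].astype(np.float32))
        print(l,round(r['p'],2),r['box'],'z',zt.round(1),'rect',np.round(rect[0],1),np.round(rect[1],1),round(rect[2],1))
im,d=env.snapshot('top')
p=pts('top',d,np.ones(d.shape,bool))
m=(p[:,2]>38)&(p[:,2]<170)&(abs(p[:,0]-620)<150)&(abs(p[:,1]-20)<120)
q=p[m]
for y in range(-100,140,20):
    k=q[abs(q[:,1]-y)<10]
    if len(k): print(y,k[:,0].min().round(),k[:,0].max().round(),k[:,2].max().round())
E
```

```text
time_s: 5.05
tcp_pos: [412.7, 13.7, 231.4]
tool_rot: [[0.421, 0.907, 0.0], [0.907, -0.421, 0.0], [0.0, 0.0, -1.0]]
force: [0.4, 0.6, 0.8]
width: 85.3
grasp_force: 0.0
5.05 [412.67693353  13.66286865 231.44720275] [-1.36731089e+01  2.94296460e-01  1.05005104e+02  4.21295331e-03
  7.46867606e+01  1.12218187e+01]
cap 0.93 [281.6, 188.7, 57.5, 65.7] z 98.0 rect [427.7 -21.2] [54.8 54.5] 53.6
cap 0.9 [295.9, 299.3, 40.9, 43.1] z 32.2 rect [ 375.3 -187.8] [53.4 54.8] 70.6
cap 0.62 [216.9, 58.4, 52.1, 55.3] z 32.8 rect [422.5 121.9] [54.5 53.5] 63.6
jar 0.9 [271.4, 171.5, 60.7, 36.4] z 54.2 rect [433.5  -3.6] [23.6 56.7] 74.8
jar 0.48 [279.4, 190.5, 57.8, 60.4] z 98.0 rect [427.8 -20.8] [53.7 53.7] 64.4
tray 0.8 [231.3, 124.8, 137.6, 142.1] z 30.3 rect [428.8 -22.2] [106.5 107.2] 14.8
tray 0.51 [511.5, 184.2, 48.5, 46.6] z 62.3 rect [ 728.  -163.5] [52.1 30.4] 13.6
holder 0.57 [425.0, 204.9, 73.4, 102.2] z 33.7 rect [ 604.7 -204.9] [94.7 93.4] 88.8
-100 698.0 713.0 85.0
-80 695.0 718.0 85.0
-60 698.0 758.0 93.0
-40 614.0 767.0 95.0
-20 520.0 770.0 147.0
0 508.0 770.0 156.0
20 508.0 770.0 156.0
40 513.0 752.0 103.0
60 518.0 755.0 102.0
80 521.0 758.0 99.0
100 527.0 762.0 97.0
120 530.0 765.0 111.0
```

View pics/w2.png

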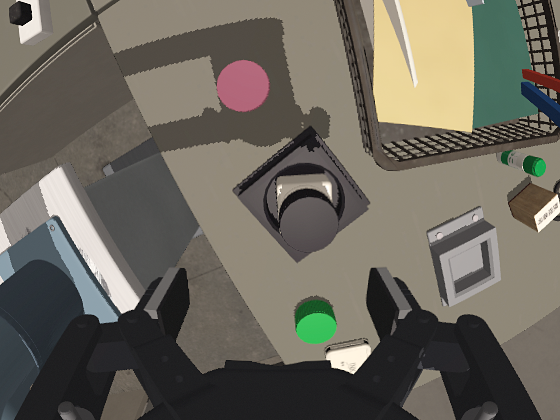

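Run:
```python
from h import *
im,d=env.snapshot('wrist')
p=wpts(d,np.ones(d.shape,bool))
c=np.array([427.7,-21.5]);q=p[(np.hypot(*(p[:,:2]-c).T)<45)&(p[:,2]>33)&(p[:,2]<62)]
print(len(q),np.percentile(q[:,2],[1,25,50,75,99]))
# square-fit: yaw minimising spread of outer side face pts
o=q[q[:,2]<55][:,:2]-c
rect=cv2.minAreaRect(o.astype(np.float32));print('rect',rect)
for a in range(0,90,3):
    r=np.radians(a);u=np.abs(o@np.array([[np.cos(r),-np.sin(r)],[np.sin(r),np.cos(r)]]))
    m=u.max(1);print(a,np.percentile(m,[98,100]).round(1),((m>27)&(m<31)).sum(),(m>31).sum())
```

```text
770 [33.75259219 48.17278412 51.10921332 52.37096888 55.32798999]
rect ((0.6710529327392578, 2.905323028564453), (53.19780731201172, 57.19475173950195), 69.63861846923828)
0 [35.3 36. ] 216 161
3 [35.8 36.6] 212 183
6 [36.3 37.2] 211 196
9 [36.9 37.7] 212 209
12 [37.3 38.1] 211 218
15 [37.5 38.3] 211 228
18 [37.7 38.6] 211 235
21 [37.8 38.7] 208 241
24 [37.8 38.7] 209 242
27 [37.6 38.6] 214 240
30 [37.5 38.5] 216 238
33 [37.3 38.2] 218 232
36 [37.  37.9] 220 226
39 [36.6 37.5] 226 216
42 [36. 37.] 228 201
45 [35.5 36.4] 227 185
48 [34.8 35.7] 236 166
51 [34.1 34.9] 247 144
54 [33.2 34. ] 267 115
57 [32.2 33. ] 276 86
60 [31.3 31.9] 317 33
63 [30.5 30.7] 344 0
66 [29.7 30. ] 351 0
69 [29.2 29.6] 347 0
72 [30.  30.4] 335 0
75 [31.  31.5] 315 12
78 [31.9 32.6] 277 53
81 [32.8 33.5] 259 82
84 [33.7 34.4] 241 114
87 [34.6 35.2] 225 140
```

```bash
python3 -m crank '[{"translation":[-0.51,0.57,0],"delta_rot":[0,0,0]},{"translation":[-0.51,0.57,0],"delta_rot":[0,0,0]},{"translation":[0,0,0.8],"delta_rot":[0,0,0]},{"translation":[0,0,0.8],"delta_rot":[0,0,0]},{"translation":[0,0,0.8],"delta_rot":[0,0,0]},{"translation":[0,0,0.8],"delta_rot":[0,0,0]},{"translation":[0,0,0.8],"delta_rot":[0,0,0]},{"translation":[0,0,0.6],"delta_rot":[0,0,0]},{"translation":[0,0,0.2],"delta_rot":[0,0,0]}]'
python3 -m crank '[{"translation":[0,0,0.5],"delta_rot":[0,0,0]},{"translation":[0,0,0.5],"delta_rot":[0,0,0]},{"translation":[0,0,0.5],"delta_rot":[0,0,0]},{"translation":[0,0,0.36],"delta_rot":[0,0,0]},{"translation":[0,0,0],"delta_rot":[0,0,0]},{"translation":[0,0,0],"delta_rot":[0,0,0]}]'
python3 -m crank '[{"translation":[0,0,0],"delta_rot":[0,0,0]},{"translation":[0,0,0],"delta_rot":[0,0,0]},{"translation":[0,0,0],"delta_rot":[0,0,0]},{"translation":[0,0,0],"delta_rot":[0,0,0]},{"translation":[0,0,0],"delta_rot":[0,0,0]},{"translation":[0,0,0],"delta_rot":[0,0,0]}]' 0.5 60
```

```text
time_s: 6.3
tcp_pos: [426.9, -22.0, 109.9]
tool_rot: [[0.424, 0.906, -0.003], [0.906, -0.424, 0.001], [-0.0, -0.003, -1.0]]
force: [-0.2, 0.7, -0.5]
width: 85.6
grasp_force: 0.0
time_s: 6.9
tcp_pos: [428.2, -22.4, 65.1]
tool_rot: [[0.424, 0.906, 0.0], [0.906, -0.424, -0.0], [0.0, 0.0, -1.0]]
force: [-0.8, -0.4, -0.1]
width: 85.1
grasp_force: 0.0
time_s: 7.5
tcp_pos: [428.2, -22.3, 65.4]
tool_rot: [[0.424, 0.906, 0.001], [0.906, -0.424, -0.0], [0.0, 0.001, -1.0]]
force: [-1.6, 1.0, 5.4]
width: 53.3
grasp_force: 61.8
```

```bash
python3 -m crank '[{"translation":[0,0,0],"delta_rot":[0,0,0]},{"translation":[0,0,-0.2],"delta_rot":[0,0,0]},{"translation":[0,0,-0.5],"delta_rot":[0,0,0]},{"translation":[0,0,-0.5],"delta_rot":[0,0,0]},{"translation":[0,0,-0.5],"delta_rot":[0,0,0]},{"translation":[0,0,-0.5],"delta_rot":[0,0,0]},{"translation":[0,0,-0.5],"delta_rot":[0,0,0]},{"translation":[0,0,-0.3],"delta_rot":[0,0,0]},{"translation":[0,0,0],"delta_rot":[0,0,0]},{"translation":[0,0,0],"delta_rot":[0,0,0]}]' 0.3 90
cat > ang.py <<'E'
from h import *
s=env.get_state();t=s['tcp_pos'];R=np.array(s['tool_rot'])
print(s['time_s'],t,'toolyaw',np.degrees(np.arctan2(R[1,1],R[0,1])),s['joint_positions'][5],s['force'])
im,d=env.snapshot('wrist');p=wpts(d,np.ones(d.shape,bool))
np.save('p.npy',p);cv2.imwrite('pics/w3.png',im)
b=t[2]-65.4+8  # underside
q=p[(np.hypot(*(p[:,:2]-t[:2]).T)<46)&(p[:,2]>b+2)&(p[:,2]<b+47)]
print(len(q),'under',b,np.percentile(q[:,2],[1,50,99]))
rect=cv2.minAreaRect(q[:,:2].astype(np.float32));print(rect)
for r in env.cut_out('holder','wrist')[:2]:
    h=wpts(d,r['pixels']);
    if len(h)<50: continue
    h=h[(h[:,2]>28)&(h[:,2]<38)]
    print('holder',r['p'],cv2.minAreaRect(h[:,:2].astype(np.float32)))
E
python3 ang.py
```

```text
time_s: 8.5
tcp_pos: [427.6, -22.2, 139.5]
tool_rot: [[0.424, 0.906, -0.001], [0.906, -0.424, 0.0], [-0.0, -0.001, -1.0]]
force: [0.9, 0.3, -3.7]
width: 52.7
grasp_force: 94.9
8.5 [427.60093421 -22.15838025 139.45250953] toolyaw -25.06218055032876 7.100697081354906 [ 0.87918832  0.25002265 -3.69858695]
4225 under 82.05250953283891 [ 86.78515192 123.38759605 128.69337623]
((432.98797607421875, -6.0601654052734375), (26.152246475219727, 58.12190628051758), 68.16444396972656)
holder 0.6 ((604.2949829101562, -203.8245391845703), (94.13389587402344, 92.6590347290039), 88.7779541015625)
```

View pics/w3.png

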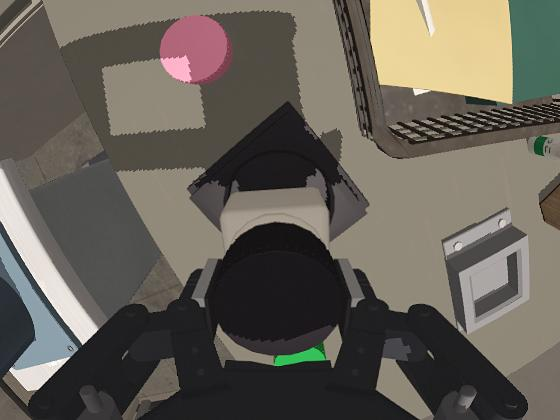

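```bash
python3 -m crank '[{"translation":[-0.15,0.4,0],"delta_rot":[0,0,0]},{"translation":[-0.3,0.8,0],"delta_rot":[0,0,0]},{"translation":[-0.35,0.92,0],"delta_rot":[0,0,0]},{"translation":[-0.35,0.92,0],"delta_rot":[0,0,0]},{"translation":[-0.35,0.92,0],"delta_rot":[0,0,0]},{"translation":[-0.35,0.92,0],"delta_rot":[0,0,0]},{"translation":[-0.35,0.92,0],"delta_rot":[0,0,0]},{"translation":[-0.35,0.92,0],"delta_rot":[0,0,0]},{"translation":[-0.35,0.92,0],"delta_rot":[0,0,0]},{"translation":[-0.35,0.92,0],"delta_rot":[0,0,0]}]' >/dev/null
python3 -m crank '[{"translation":[-0.25,0.66,0],"delta_rot":[0,0,0]},{"translation":[-0.11,0.31,0],"delta_rot":[0,0,0]},{"translation":[0,0,0],"delta_rot":[0,0,-0.5]},{"translation":[0,0,0],"delta_rot":[0,0,-1]},{"translation":[0,0,0],"delta_rot":[0,0,-1]},{"translation":[0,0,0],"delta_rot":[0,0,-1]},{"translation":[0,0,0],"delta_rot":[0,0,-0.62]},{"translation":[0,0,0],"delta_rot":[0,0,0]},{"translation":[0,0,0],"delta_rot":[0,0,0]},{"translation":[0,0,0],"delta_rot":[0,0,0]}]'
python3 ang.py
```

```text
time_s: 10.6
tcp_pos: [605.4, -204.9, 139.6]
tool_rot: [[0.079, 0.997, -0.0], [0.997, -0.079, 0.0], [0.0, -0.0, -1.0]]
force: [0.4, 0.3, -2.5]
width: 53.0
grasp_force: 95.0
10.6 [ 605.43003549 -204.89646665  139.57928488] toolyaw -4.522789732386443 -24.156549801051778 [ 0.42577762  0.33147947 -2.46146977]
4203 under 82.17928487969917 [ 87.03294738 123.67185706 128.90351682]
((605.129638671875, -187.90203857421875), (26.53216552734375, 57.9924430847168), 88.08637237548828)
holder 0.9 ((604.7172241210938, -203.15785217285156), (91.52473449707031, 92.08734130859375), 88.47308349609375)
```

View pics/w3.png

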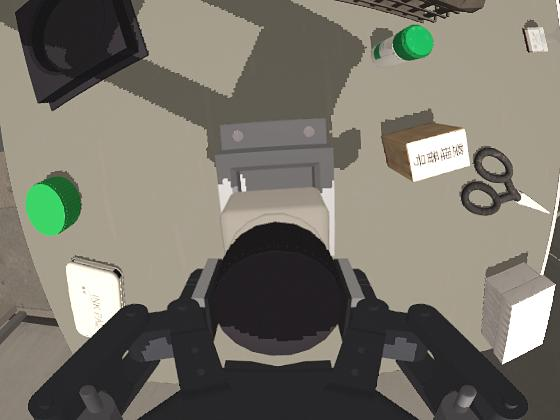

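```bash
python3 -m crank '[{"translation":[0,0,0.3],"delta_rot":[0,0,-0.1]},{"translation":[0,0,0.5],"delta_rot":[0,0,0]},{"translation":[0,0,0.5],"delta_rot":[0,0,0]},{"translation":[0,0,0.4],"delta_rot":[0,0,0]},{"translation":[0,0,0.2],"delta_rot":[0,0,0]},{"translation":[0,0,0.2],"delta_rot":[0,0,0]},{"translation":[0,0,0.1],"delta_rot":[0,0,0]},{"translation":[0,0,0.1],"delta_rot":[0,0,0]}]'
python3 -m crank '[{"translation":[0,0,0.1],"delta_rot":[0,0,0]},{"translation":[0,0,0.1],"delta_rot":[0,0,0]},{"translation":[0,0,0.1],"delta_rot":[0,0,0]},{"translation":[0,0,0],"delta_rot":[0,0,0]}]'
```

```text
time_s: 11.5
tcp_pos: [605.8, -205.1, 82.4]
tool_rot: [[0.069, 0.998, 0.001], [0.998, -0.069, -0.0], [-0.0, 0.001, -1.0]]
force: [-0.7, -0.7, -3.0]
width: 53.0
grasp_force: 95.0
time_s: 11.9
tcp_pos: [605.3, -204.8, 74.5]
tool_rot: [[0.069, 0.998, -0.001], [0.998, -0.069, 0.0], [0.0, -0.001, -1.0]]
force: [-0.0, -0.8, -3.2]
width: 53.1
grasp_force: 95.0
```

```bash
python3 -m crank '[{"translation":[0,0,0.15],"delta_rot":[0,0,0]},{"translation":[0,0,0.1],"delta_rot":[0,0,0]},{"translation":[0,0,0.06],"delta_rot":[0,0,0]},{"translation":[0,0,0],"delta_rot":[0,0,0]},{"translation":[0,0,0],"delta_rot":[0,0,0]}]'
```

```text
time_s: 12.4
tcp_pos: [605.6, -205.0, 67.0]
tool_rot: [[0.069, 0.998, -0.0], [0.998, -0.069, 0.0], [0.0, -0.0, -1.0]]
force: [0.0, 0.3, -3.6]
width: 52.9
grasp_force: 95.0
```

```bash
python3 -m crank '[{"translation":[0,0,0.04],"delta_rot":[0,0,0]},{"translation":[0,0,0.03],"delta_rot":[0,0,0]},{"translation":[0,0,0],"delta_rot":[0,0,0]},{"translation":[0,0,0],"delta_rot":[0,0,0]}]'
```

```text
time_s: 12.8
tcp_pos: [605.8, -205.1, 65.9]
tool_rot: [[0.069, 0.998, 0.001], [0.998, -0.069, -0.0], [-0.0, 0.001, -1.0]]
force: [-1.5, 0.6, 2.0]
width: 52.7
grasp_force: 95.4
```

```bash
python3 -m crank '[{"translation":[0,0,0],"delta_rot":[0,0,-0.4]},{"translation":[0,0,-0.006],"delta_rot":[0,0,-0.8]},{"translation":[0,0,-0.006],"delta_rot":[0,0,-0.8]},{"translation":[0,0,-0.006],"delta_rot":[0,0,-0.8]},{"translation":[0,0,-0.006],"delta_rot":[0,0,-0.8]}]'
python3 -c "
from rig import env
s=env.get_state();print(s['joint_positions'][5],s['ft_torque'])"
```

```text
time_s: 13.3
tcp_pos: [606.1, -205.1, 66.6]
tool_rot: [[-0.245, 0.969, 0.001], [0.969, 0.245, -0.001], [-0.001, 0.001, -1.0]]
force: [-0.5, 0.2, 2.1]
width: 53.1
grasp_force: 95.4
-42.878438889884265 [ 0.06112701  0.13308763 -0.06398821]
```

```bash
python3 -m crank '[{"translation":[0,0,-0.008],"delta_rot":[0,0,-0.8]},{"translation":[0,0,-0.008],"delta_rot":[0,0,-0.8]},{"translation":[0,0,-0.008],"delta_rot":[0,0,-0.8]},{"translation":[0,0,-0.008],"delta_rot":[0,0,-0.8]},{"translation":[0,0,-0.008],"delta_rot":[0,0,-0.8]},{"translation":[0,0,-0.008],"delta_rot":[0,0,-0.8]},{"translation":[0,0,-0.006],"delta_rot":[0,0,-0.8]},{"translation":[0,0,0],"delta_rot":[0,0,-0.8]}]'
python3 ang.py
```

```text
time_s: 14.1
tcp_pos: [605.8, -205.0, 67.4]
tool_rot: [[-0.722, 0.692, 0.001], [0.692, 0.722, -0.0], [-0.001, 0.0, -1.0]]
force: [-0.2, 0.2, 0.5]
width: 52.7
grasp_force: 95.3
14.1 [ 605.76698129 -205.01390774   67.39297109] toolyaw 46.20136518324887 -74.8800576593102 [-0.23298398  0.18193402  0.47702582]
8300 under 9.992971090714676 [15.25032025 33.93023868 55.81624174]
((593.103271484375, -193.18406677246094), (91.89945220947266, 57.04594421386719), 46.93543243408203)
holder 0.6 ((604.8787841796875, -204.4691925048828), (92.70475006103516, 92.79204559326172), 88.8313217163086)
```

View pics/w3.png

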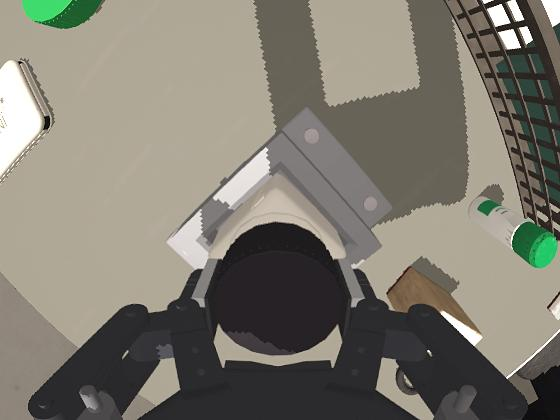

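```bash
python3 -m crank '[{"translation":[0,0,-0.004],"delta_rot":[0,0,-0.8]},{"translation":[0,0,-0.004],"delta_rot":[0,0,-0.8]},{"translation":[0,0,0],"delta_rot":[0,0,-0.8]},{"translation":[0,0,0],"delta_rot":[0,0,-0.8]},{"translation":[0,0,0],"delta_rot":[0,0,-0.8]},{"translation":[0,0,0],"delta_rot":[0,0,-0.4]},{"translation":[0,0,0],"delta_rot":[0,0,0]},{"translation":[0,0,-0.06],"delta_rot":[0,0,0]},{"translation":[0,0,0],"delta_rot":[0,0,0]}]'
```

```text
time_s: 15.1
tcp_pos: [605.6, -205.0, 69.2]
tool_rot: [[-0.927, 0.375, 0.0], [0.375, 0.927, -0.0], [-0.0, -0.0, -1.0]]
force: [-0.2, -0.8, 0.4]
width: 52.7
grasp_force: 95.3
```

```bash
python3 -m crank '[{"translation":[0,0,-0.08],"delta_rot":[0,0,0]},{"translation":[0,0,-0.08],"delta_rot":[0,0,0]},{"translation":[0,0,-0.08],"delta_rot":[0,0,0]},{"translation":[0,0,-0.08],"delta_rot":[0,0,0]},{"translation":[0,0,0],"delta_rot":[0,0,0]},{"translation":[0,0,0],"delta_rot":[0,0,0]}]'
python3 ang.py
```

```text
time_s: 15.7
tcp_pos: [605.6, -205.0, 77.1]
tool_rot: [[-0.927, 0.374, 0.0], [0.374, 0.927, -0.0], [-0.0, -0.0, -1.0]]
force: [0.6, -0.2, -0.2]
width: 53.0
grasp_force: 95.3
15.7 [ 605.61941742 -204.97041541   77.10210009] toolyaw 68.03449364275589 -96.71267028704001 [ 0.60958254 -0.2194227  -0.18764024]
7897 under 19.7021000878011 [23.78206489 34.12624872 57.75819517]
((591.8683471679688, -198.92095947265625), (91.90995788574219, 61.6114387512207), 66.2056655883789)
holder 0.59 ((603.8714599609375, -204.26541137695312), (92.35205078125, 90.98835754394531), 89.20214080810547)
```

View pics/w3.png

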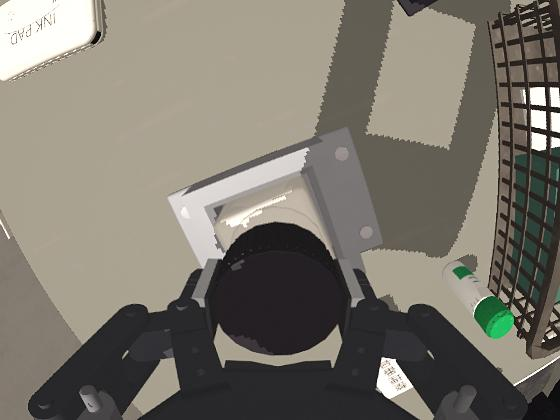

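```bash
python3 -m crank '[{"translation":[0,0,-0.15],"delta_rot":[0,0,0]},{"translation":[0,0,-0.15],"delta_rot":[0,0,0]},{"translation":[0,0,-0.2],"delta_rot":[0,0,0]},{"translation":[0,0,-0.25],"delta_rot":[0,0,0]},{"translation":[0,0,-0.25],"delta_rot":[0,0,0]},{"translation":[0,0,-0.2],"delta_rot":[0,0,0]},{"translation":[0,0,-0.15],"delta_rot":[0,0,0]},{"translation":[0,0,0],"delta_rot":[0,0,0]},{"translation":[0,0,0],"delta_rot":[0,0,0]},{"translation":[0,0,0],"delta_rot":[0,0,0]}]'
python3 ang.py
python3 - <<'E'
from h import *
im,d=env.snapshot('scene')
cv2.imwrite('pics/s2.png',cv2.resize(im[130:280,200:400],(800,600),interpolation=cv2.INTER_CUBIC))
E
```

```text
time_s: 16.8
tcp_pos: [605.3, -204.8, 110.4]
tool_rot: [[-0.927, 0.374, -0.001], [0.374, 0.927, 0.0], [0.001, 0.0, -1.0]]
force: [0.1, -0.2, -1.5]
width: 52.7
grasp_force: 95.2
16.8 [ 605.32612027 -204.82006217  110.37846033] toolyaw 68.03672290084101 -96.7144821792997 [ 0.14291842 -0.22069731 -1.49950427]
1743 under 52.978460333656315 [55.04403988 66.15208821 86.32804908]
((593.9700927734375, -199.1758270263672), (51.53529357910156, 27.458843231201172), 64.78023529052734)
holder 0.59 ((604.95703125, -204.36639404296875), (92.39404296875, 92.80009460449219), 89.14452362060547)
```

View pics/s2.png

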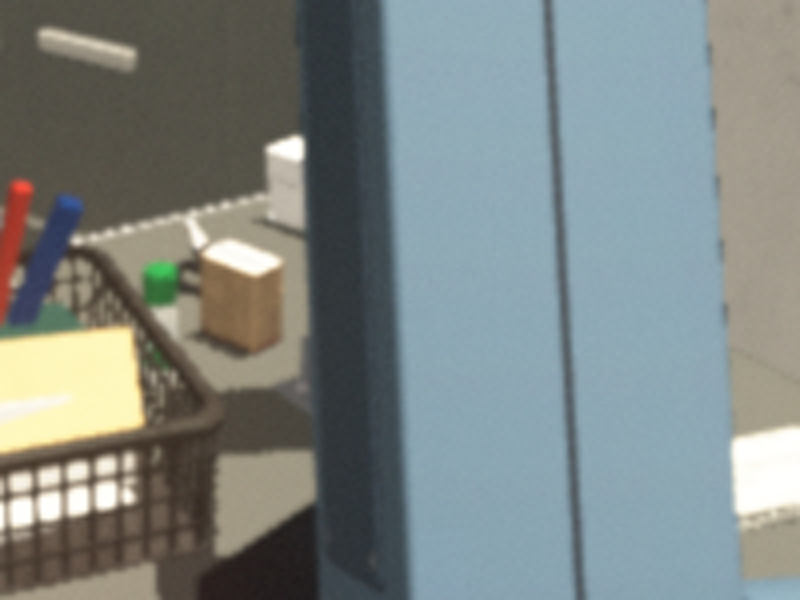

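Run:
```python
from h import *
p=np.load('p.npy');c=np.array([604.8,-204.6]);r=np.hypot(*(p[:,:2]-c).T)
q=p[(r<45)&(p[:,2]>38)&(p[:,2]<92)]
print(np.histogram(q[:,2],bins=np.arange(38,94,3)))
a=q[q[:,2]<55];print(len(a),cv2.minAreaRect(a[:,:2].astype(np.float32)))
print([env.get_state()['force'] for _ in range(2)])
```

```text
(array([  74,   79,   97,  363, 1129,  704,  480,   94,   52,   53,   86,
        158,  345,   91,   79,   59,   23,    0]), array([38, 41, 44, 47, 50, 53, 56, 59, 62, 65, 68, 71, 74, 77, 80, 83, 86,
       89, 92]))
2228 ((604.0469970703125, -204.9542236328125), (56.82403564453125, 58.7278938293457), 2.3242087364196777)
[array([-0.26310686,  0.24229384, -0.63038366]), array([-0.26310686,  0.24229384, -0.63038366])]
```

View pics/w3.png

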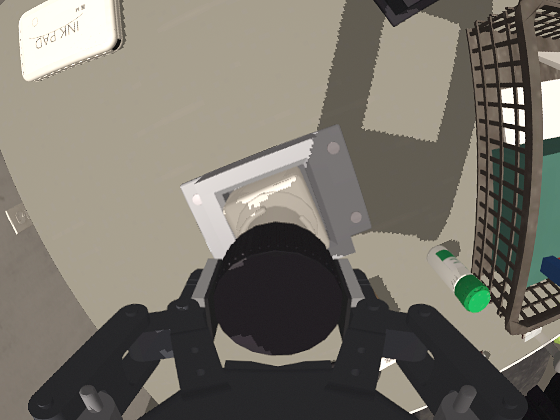

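Jar body top is at z ≈ 53 and centred in the pocket, so it is seated; the cap (275,300) is held above it and the force equals the cap's weight. Handing in.

```bash
python3 -c "
from rig import env
print(env.job_done())"
```

```text
the job is handed in; nothing more can be done
None
```

I handed the job in at about 17 s of the 45 s limit: by my measurements the jar is seated in the holder, and the unscrewed cap is gripped level above its mouth by about 20 mm. `job_done()` gave no verdict, and the arm blocked the last scene-camera view, so this rests on the wrist camera and the force reading.

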